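# Turn round the tool row for the technician opposite

### The job

The next technician works from the far side of the bench, so move the four hand tools from the full tray into the empty one in reverse order: the tool that lies nearest to the robot goes into the lane farthest from it, the second nearest into the second farthest, and so on. Lay each tool flat along its own lane, in the middle of the lane between the black dividers and about midway along it (either end may point left). Leave the bottle and the pale metal cylinder part between the trays where they are.

Things in the scene. Friction and masses are not known exactly. Their poses are not given: they have to be found in the camera images.
- tray_full: the dark steel tool tray that is full at the start, 224 (x) x 136 (y) mm, fixed. Origin: underside centre; x along the row, away from the robot; y left, along the lanes. 4 lanes centred at x = -78, -26, 26, 78 mm, floor 24 mm above bench. Black dividers, 6 mm thick, tops 36 mm above bench, at x = -104, -52, 0, 52, 104, only at the lane ends (|y| 49 to 67 mm); middle open for the fingers.
- tray_empty: the dark steel tool tray that is empty at the start, 224 (x) x 136 (y) mm, fixed. Origin: underside centre; x along the row, away from the robot; y left, along the lanes. 4 lanes centred at x = -78, -26, 26, 78 mm, floor 24 mm above bench. Black dividers, 6 mm thick, tops 36 mm above bench, at x = -104, -52, 0, 52, 104, only at the lane ends (|y| 49 to 67 mm); middle open for the fingers.
- wrench: small torque wrench with a red handle and a steel open jaw, 21x147x19 mm, 110 g. Lies along a lane of the full tray. Origin: middle of length and width, at the underside; y runs along the tool. Red handle 18 mm wide, 19 mm high, y from +10 to +74 mm; thin shank and jaw towards -y, 7 mm clear of the floor. Grip at y = +30 mm (centre of mass). Tools lie 52 mm apart: open only about 45 mm.
- driver: precision screwdriver with a yellow and black handle, 16x156x15 mm, 28 g. Lies along a lane of the full tray. Origin: middle of length and width, at the underside; y runs along the tool. Handle 16 mm wide, 14 mm high, y from -16 to +78 mm; thin blade towards -y. Grip at about y = +30 mm. Tools lie 52 mm apart: open only about 45 mm.
- marker: thick marker pen, white with a blue cap, 17x135x16 mm, 15 g. Lies along a lane of the full tray. Origin: middle of length and width, at the underside; y runs along the tool. Grip at its middle (y = 0), 16 mm wide and 16 mm high. Tools lie 52 mm apart: open only about 45 mm.
- probe: black test probe of a multimeter, its lead taken off, 12x131x12 mm, 20 g. Lies along a lane of the full tray. Origin: middle of length and width, at the underside; y runs along the tool. Black plastic grip 12 mm wide and high, y from -44 to +66 mm; thin metal tip towards -y. Grip at about y = +10 mm. Tools lie 52 mm apart: open only about 45 mm.
- pad_wrench: fixed light grey pad, 40x88x2 mm, lining the lane of the full tray in which the torque wrench started; it stays there and so marks that tool's starting lane. Origin: centre of its underside, 22 mm above the bench.
- pad_driver: fixed light grey pad, 40x88x2 mm, lining the lane of the full tray in which the screwdriver started; it stays there and so marks that tool's starting lane. Origin: centre of its underside, 22 mm above the bench.
- pad_marker: fixed light grey pad, 40x88x2 mm, lining the lane of the full tray in which the marker pen started; it stays there and so marks that tool's starting lane. Origin: centre of its underside, 22 mm above the bench.
- pad_probe: fixed light grey pad, 40x88x2 mm, lining the lane of the full tray in which the test probe started; it stays there and so marks that tool's starting lane. Origin: centre of its underside, 22 mm above the bench.
- flux_bottle: bystander: brown dropper bottle with a black cap, 35 mm across, 95 mm high, standing between the trays. Origin: centre of its underside.
- attenuator: bystander: short pale metal cylinder-like part, 22x65x19 mm, lying between the trays. Origin: centre of its underside. (A tall instrument on the right, x > 0.6 m, y < -0.17 m, 0.35 m high, is in the way of a wide swing from the right.)

How it is judged:
By the outcome, as a careful person would: the job done as asked, in the order asked, and still so for the second after the job is handed in, with the robot touching nothing.
It also fails if it takes over 96 s, if anything falls off the work surface, if the arm or the gripper's body presses on something with over 40 N, if the wrist force passes 120 N, or if a joint passes its speed limit or range.

### The arm

A 6-joint arm with a two-finger parallel gripper is mounted at the origin on a cart in front of the work surface, level with it; the furniture and walls round the work are solid. World frame = base frame: x ahead of the robot, y to its left, z up, the work surface at z = 0. Lengths are in mm, angles in rad, forces in N, time in s.
With the tool pointing down it reaches from about 275 to 1000 mm from the base axis. Payload 8.4 kg.
Tool frame: the origin (TCP) lies between the finger pads; the fingertips stand 22 mm ahead of it and the grasp point (between the pads) lies 3 mm ahead of it; z points along the fingers, y is the line along which they close (so a half turn about z gives the same grasp; the last joint's range is limited). The gripper opens to 85 mm and grips with 20 to 120 N. Pads are 22 mm wide; open, the fingers measure 114 mm over their backs; the gripper's body (76 mm by 85 mm) begins 54 mm behind the grasp point. The pads swing forward as they close: fully open they stand 13 mm farther back than shut.
Start: joints at [-1.104, 0.353, 1.633, -0, 1.155, -0.002], TCP at [282.384, -557.573, 253.281] pointing down, gripper open.
Joint ranges: [-2.63, 2.63], [-0.92, 2.1], [0.06, 2.66], [-1.3, 4.44], [0, 2.69], [-3.02, 3.02]. Speed limits (rad/s): [2.22, 2.22, 2.79, 3.14, 3.14, 3.14].

### API

Orientations are given as [roll, pitch, yaw] about the fixed x, y, z axes, in that order (R = Rz(yaw) Ry(pitch) Rx(roll)).
In Python, from rig import r, grab_frame gives the robot as it stands.
- The arm moves only by the shell command python3 -m inch 'ROWS' [FORCE]. ROWS is JSON, a list of rows, each a list of 7 numbers: the turn, a rotation vector about the tool's x, y, z as a fraction of full scale, then the shift along the tool's x, y, z as a fraction of full scale, then the closure, from 0 (fully open) to 1 (shut). In form: [[rx, ry, rz, dx, dy, dz, fingers], ...]. A call has 1 to 8 rows; each row shifts and turns the commanded pose from where the row before left it, along the tool's axes as they then stand; what a row does not reach is not made up. Full scale, the value 1, is 2.5 cm for a shift and pi rad for a turn. A row lasts 1/12 s, in which the tool goes at most 41.7 mm and 7.16 degrees, less where a joint would pass 70% of its speed; a pose out of reach is approached as far as the arm can. A call with a number of a shift or a turn outside -1 to 1 is refused whole. A call with a gripper value outside its range is refused whole. The fingers move at their own pace and stop on an object; FORCE is the grip in N (left out, the last holds). Time passes only in rows, so rows that do not move let the fingers close. It gives the time, the measured TCP pose, the force, the opening and the grip force at its end, in the units of the state.
- r.sense(): the state, without advancing time (a new reading comes with each control period).
- grab_frame(name): name is "scene" or "top" or "wrist"; returns a dict with "pixels" (400x640x3 uint8, red, green, blue), "z_map" (400x640 float32, mm along the optical axis (not along the pixel's ray), 0 where there is no reading), "vertical_fov" (degrees; the focal length in pixels is half the picture's height over the tangent of half this angle, whatever the lens; pixels are square), "cx", "cy" (the principal point, pixels), "cam_to_world" (4x4, takes a point from camera to world coordinates). Camera axes: x right, y down, z forward; pixel columns grow to the right and rows downward; lengths in mm; the calibration is good to about 2 mm. The wrist camera is an equidistant fisheye: a pixel r from the principal point sees the ray r / f radians off the axis. A picture is of the moment at which its call begins.
- r.sign_off(): hands the job in; it is judged then, once.
The state is a dict: "clock": time; "qpos": joint angles; "qvel": joint speeds; "joint_efforts": joint torques, N m; "eef_pos": TCP position; "tcp_rot": TCP orientation; "contact_force": force on the tool from outside, world axes, zero at the start; "wrist_torque": the same for the moment, N m; "opening": opening from 0.0 (shut) to 1.0 (fully open); "grasp_force": force on a finger pad.
Only numpy, scipy, OpenCV 4.12 (cv2) and the standard library are available. Lean on these libraries where they do the work, as an engineer would, in place of code of your own. Each camera call takes 0.05 s, during which the arm holds its last target. There are 200 camera calls.

## Working session

There is one attempt and no reset: what is moved stays moved. The work goes in short steps, Python scripts to look and compute and a shell command to move; the robot and the scene stay as the last step left them, time stands still between calls to the robot, and variables do not carry over. Pictures are saved under pics/ and viewed, at most 14 in all, crops included, and the job is handed in when it is done.

```bash
ls; mkdir -p pics; cat > h.py <<'E'
import numpy as np, cv2
from rig import r, grab_frame
def snap(name,fn):
    f=grab_frame(name); np.savez('pics/'+fn+'.npz',**f)
    cv2.imwrite('pics/'+fn+'.png',np.asarray(f['pixels'])[:,:,::-1]); return f
def load(fn): return np.load('pics/'+fn+'.npz')
def px2w(f,u,v,z=None):
    p=f['pixels'];F=p.shape[0]/2/np.tan(np.radians(float(f['vertical_fov']))/2)
    d=np.array([(u-f['cx'])/F,(v-f['cy'])/F,1.0]);T=f['cam_to_world']
    if z is None: s=float(f['z_map'][int(v),int(u)])
    else: s=(z-T[2,3])/(T[:3,:3]@d)[2]
    return (T@np.append(d*s,1))[:3]
E
python3 - <<'E'
from h import *
f=snap('top','top0'); f2=snap('scene','scene0')
print(f['cam_to_world'],f['vertical_fov'],f2['cam_to_world']); print(r.sense())
E
```

```text
pics
[[-3.53341407e-03 -9.98970445e-01  4.52279236e-02  4.81238489e+02]
 [-9.99743495e-01  2.51711009e-03 -2.25079787e-02  1.59874373e+02]
 [ 2.23709618e-02 -4.52958524e-02 -9.98723098e-01  9.04212126e+02]
 [ 0.00000000e+00  0.00000000e+00  0.00000000e+00  1.00000000e+00]] 49.435765380573 [[ 9.83415913e-01  1.23472857e-01 -1.32844253e-01  6.51361923e+02]
 [ 1.79803369e-01 -5.67841301e-01  8.03260235e-01 -5.25069992e+02]
 [ 2.37463827e-02 -8.13824742e-01 -5.80625007e-01  5.43930042e+02]
 [ 0.00000000e+00  0.00000000e+00  0.00000000e+00  1.00000000e+00]]
{'clock': 0.1, 'qpos': array([-1.10441609e+00,  3.53609148e-01,  1.63403918e+00, -3.78982623e-05,
        1.15520433e+00, -2.38783941e-03]), 'qvel': array([ 0.00032227, -0.00319708, -0.00018411, -0.00105116,  0.00159232,
        0.00076143]), 'joint_efforts': array([ 2.05770211e-04, -6.06358480e+01, -3.42818606e+01,  2.23376458e-05,
        3.98626289e-03,  1.20558667e-05]), 'eef_pos': array([ 282.18834856, -557.23090839,  252.62664558]), 'tcp_rot': array([-3.14033256e+00,  3.16441615e-05,  4.68783421e-01]), 'contact_force': array([-0.61099211,  0.99573294, -0.90337802]), 'wrist_torque': array([-0.02203974, -0.04159535, -0.05192909]), 'grasp_force': 0.0, 'opening': 0.9999232905436654}
```

View pics/top0.png

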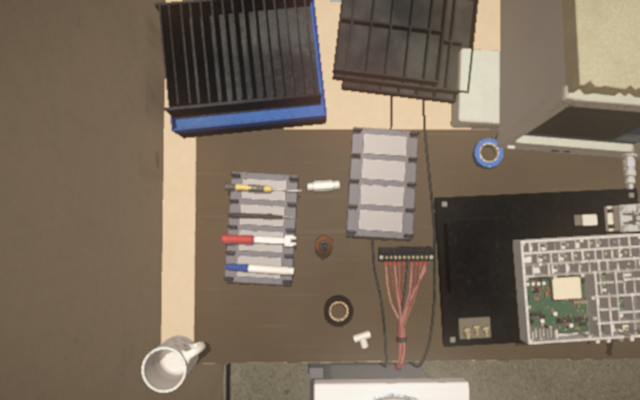

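View pics/scene0.png

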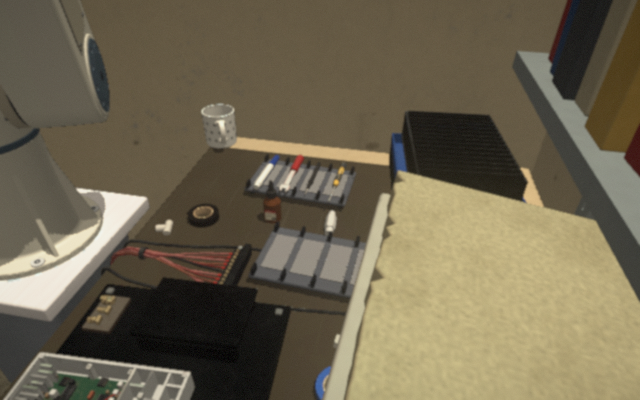

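```bash
python3 - <<'E'
from h import *
f=load('top0')
im=f['pixels'][:,:,::-1]
cv2.imwrite('pics/c0.png',cv2.resize(im[120:295,215:425],None,fx=3.4,fy=3.4,interpolation=cv2.INTER_CUBIC))
E
```

```text
(no output)
```

View pics/c0.png

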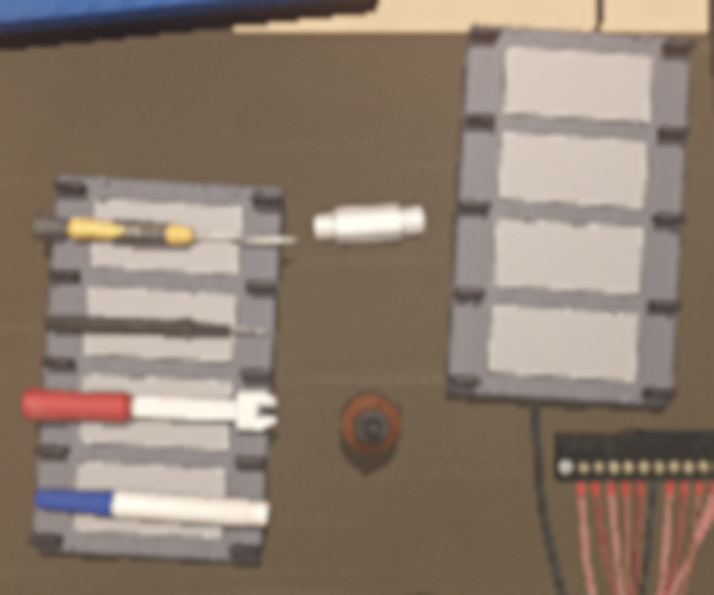

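The crop shows the full tray on the left, with the driver, probe, wrench and marker from far to near. All handles point left (+y). The empty tray is on the right, and the bottle and attenuator sit between them. Next I'll measure the divider corners and tool ends.

```bash
python3 - <<'E'
from h import *
f=load('top0')
P=lambda u,v,z:px2w(f,215+(u+.5)/3.4-.5,120+(v+.5)/3.4-.5,z)
for n,c in dict(full=[(71,188),(267,202),(45,542),(246,553)],empty=[(485,34),(677,47),(463,388),(657,395)]).items():
    W=np.array([P(u,v,36) for u,v in c]); ctr=W.mean(0)
    ax=(W[0]+W[1]-W[2]-W[3])/2; ay=(W[0]+W[2]-W[1]-W[3])/2
    print(n,ctr.round(1),np.linalg.norm(ax),np.linalg.norm(ay),'yaw',np.arctan2(ax[1],ax[0]),np.arctan2(-ay[0],ay[1]))
T=dict(driver=((33,226),(296,239),30),probe=((48,325),(267,330),30),wrench=((22,403),(277,411),40),marker=((35,500),(269,513),35))
for n,(a,b,z) in T.items():
    A=P(*a,z);B=P(*b,z);d=A-B
    print(n,((A+B)/2).round(1),np.linalg.norm(d).round(1),'yaw',np.arctan2(-d[0],d[1]).round(3))
for n,u,v,z in (('bottle',370,425,95),('att',369,222,15)): print(n,P(u,v,z).round(1))
for (u,v) in ((225,230),(575,170),(150,410),(580,265)):
    print(px2w(f,215+u/3.4,120+v/3.4).round(1))
E
```

```text
full [467.2 264.9  36. ] 206.18807610478848 116.04254524158489 yaw -0.0635218335975406 -0.06695102165984407
empty [557.9  21.5  36. ] 208.68691621483282 114.62807213229355 yaw -0.06942348421772819 -0.053498678558821205
driver [548.4 261.6  30. ] 155.4 yaw -0.051
probe [492.2 265.6  30. ] 128.8 yaw -0.026
wrench [445.9 268.8  40. ] 147.9 yaw -0.036
marker [387.8 267.8  35. ] 136.3 yaw -0.061
bottle [437.8 142.   95. ]
att [555.7 140.4  15. ]
[549.5 225.7  24.7]
[585.5  15.7  22. ]
[443.2 268.8  33.7]
[481.2 159.9 904.2]
```

```bash
python3 - <<'E'
from h import *
f=load('top0')
for u in (250,300,345,380,410,440,465,490,520):
    L=[px2w(f,u,v) for v in range(2,128,3) if f['z_map'][v,u]>0]
    L=np.array([p for p in L if p[2]>30])
    if len(L): i=L[:,0].argmin(); print(u,'nearest',L[i].round(),'maxz',L[:,2].max().round())
E
python3 -m inch '[[0,0,-0.04,0,0,0,0.47],[0,0,-0.04,0,0,0,0.47],[0,0,-0.04,0,0,0,0.47],[0,0,-0.04,0,0,0,0.47],[0,0,-0.04,0,0,0,0.47],[0,0,-0.04,0,0,0,0.47],[0,0,-0.04,0,0,0,0.47],[0,0,-0.04,0,0,0,0.47]]' 30
```

```text
250 nearest [670. 284.  57.] maxz 147.0
300 nearest [681. 186.  64.] maxz 147.0
345 nearest [752.  96.  45.] maxz 105.0
380 nearest [743.  25.  37.] maxz 106.0
410 nearest [735. -34.  44.] maxz 109.0
440 nearest [729. -96.  42.] maxz 109.0
465 nearest [ 677. -150.   31.] maxz 63.0
490 nearest [ 674. -196.   42.] maxz 62.0
520 nearest [ 641. -186.  190.] maxz 190.0
clock: 0.77
eef_pos: [282.3, -557.3, 252.8]
tcp_rot: [-3.141, -0.001, 1.475]
contact_force: [0.1, -0.1, -0.4]
opening: 0.529
grasp_force: 0.0
```

```bash

python3 -m inch '[[0,0,-0.01,0.5,0,0,0.47],[0,0,0,1,0.06,0.12,0.47],[0,0,0,1,0.06,0.12,0.47],[0,0,0,1,0.06,0.12,0.47],[0,0,0,1,0.06,0.12,0.47],[0,0,0,1,0.06,0.12,0.47],[0,0,0,1,0.06,0.12,0.47],[0,0,0,1,0.06,0.12,0.47]]'
python3 -m inch '[[0,0,0,1,0.06,0.12,0.47],[0,0,0,1,0.06,0.12,0.47],[0,0,0,1,0.06,0.12,0.47],[0,0,0,1,0.06,0.12,0.47],[0,0,0,1,0.06,0.12,0.47],[0,0,0,1,0.06,0.12,0.47],[0,0,0,1,0.06,0.12,0.47],[0,0,0,1,0.06,0.12,0.47]]'
python3 -m inch '[[0,0,0,1,0.06,0.12,0.47],[0,0,0,1,0.06,0.12,0.47],[0,0,0,1,0.06,0.12,0.47],[0,0,0,1,0.06,0.12,0.47],[0,0,0,1,0.06,0.12,0.47],[0,0,0,1,0.06,0.12,0.47],[0,0,0,1,0.06,0.12,0.47],[0,0,0,1,0.06,0.12,0.47]]'
python3 -m inch '[[0,0,0,1,0.06,0.12,0.47],[0,0,0,1,0.06,0.12,0.47],[0,0,0,1,0.06,0.12,0.47],[0,0,0,1,0.06,0.12,0.47],[0,0,0,1,0.06,0.12,0.47],[0,0,0,1,0.06,0.12,0.47],[0,0,0,1,0.06,0.12,0.47],[0,0,0,0.7,0.06,0.12,0.47]]'
```

```text
clock: 1.43
eef_pos: [306.1, -369.2, 231.9]
tcp_rot: [-3.141, -0.001, 1.497]
contact_force: [0.5, -0.0, -1.0]
opening: 0.529
grasp_force: 0.0
clock: 2.1
eef_pos: [331.8, -170.9, 208.0]
tcp_rot: [-3.141, -0.0, 1.497]
contact_force: [0.6, -0.3, -0.8]
opening: 0.534
grasp_force: 0.0
clock: 2.77
eef_pos: [357.7, 27.5, 184.1]
tcp_rot: [-3.141, -0.0, 1.498]
contact_force: [1.0, -0.2, 0.2]
opening: 0.527
grasp_force: 0.0
clock: 3.43
eef_pos: [383.5, 219.1, 160.1]
tcp_rot: [3.142, -0.0, 1.498]
contact_force: [0.2, -0.3, -0.2]
opening: 0.528
grasp_force: 0.0
```

```bash

python3 -m inch '[[0,0,-0.002,1,0.04,0,0.47],[0,0,0,0.97,0,0.2,0.47],[0,0,0,0,0,0,0.47]]'
cat >> h.py <<'E'
def fish(f,u,v,z):
    F=400/2/np.tan(np.radians(float(f['vertical_fov']))/2)
    x,y=u-f['cx'],v-f['cy'];rr=np.hypot(x,y);t=rr/F
    d=np.array([x/rr*np.sin(t),y/rr*np.sin(t),np.cos(t)]);T=f['cam_to_world']
    s=(z-T[2,3])/(T[:3,:3]@d)[2]; return (T[:3,:3]@d*s+T[:3,3])
def w2fish(f,p):
    F=400/2/np.tan(np.radians(float(f['vertical_fov']))/2);T=f['cam_to_world']
    q=T[:3,:3].T@(np.array(p)-T[:3,3]);rr=np.hypot(q[0],q[1]);t=np.arctan2(rr,q[2])
    return np.array([f['cx']+F*t*q[0]/rr,f['cy']+F*t*q[1]/rr])
E
python3 - <<'E'
from h import *
f=snap('wrist','w0'); print(f['vertical_fov'],f['cx'],f['cy'],f['cam_to_world'].round(2)); print(r.sense()['eef_pos'])
for n,p in dict(driver=(548,262,31),probe=(492,266,30),wrench=(446,269,36),marker=(388,268,32),e=(558,21.5,24)).items(): print(n,w2fish(f,p))
E
```

```text
clock: 3.68
eef_pos: [388.4, 269.4, 155.0]
tcp_rot: [3.141, -0.002, 1.506]
contact_force: [-0.2, 0.6, -0.2]
opening: 0.532
grasp_force: 0.0
65.70646984690485 319.8045342328425 199.1656058543815 [[ 1.0000e+00 -6.0000e-02 -2.0000e-02  3.9258e+02]
 [-6.0000e-02 -9.5000e-01 -3.0000e-01  3.4898e+02]
 [ 0.0000e+00  3.0000e-01 -9.5000e-01  2.7571e+02]
 [ 0.0000e+00  0.0000e+00  0.0000e+00  1.0000e+00]]
[387.71348124 267.55939383 154.86703157]
driver [493.05703749 197.66829815]
probe [439.24077827 196.7814009 ]
wrench [390.41425829 198.79387351]
marker [320.47767889 202.72845027]
e [460.94363445 369.52546324]
```

View pics/w0.png

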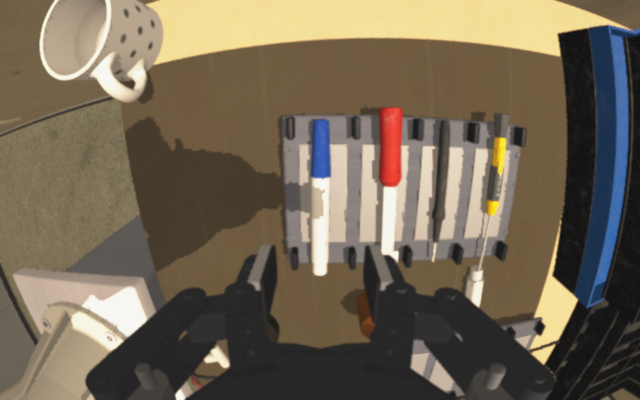

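The wrist view has +x to the right. The marker runs from (321,120) to (320,275), and the wrench handle from (391,107) to (391,185). The probe runs from (446,120) to (433,262), and the driver handle from (501,114) to (491,214).

```bash
python3 - <<'E'
from h import *
f=load('w0')
c=[(290,128),(519,137),(294,258),(502,250)]
W=np.array([fish(f,u,v,36) for u,v in c]); print('tray',W.mean(0).round(1),W.round(0).tolist())
print('yaw',np.arctan2(*(W[1]+W[3]-W[0]-W[2])[[1,0]]))
for n,(a,b,z) in dict(marker=((321,120),(320,275),32),wrench=((391,107),(391,185),34),probe=((446,120),(433,262),30),driver=((501,114),(491,214),32)).items():
    A=fish(f,*a,z);B=fish(f,*b,z);d=A-B
    print(n,A.round(1),B.round(1),((A+B)/2).round(1),np.linalg.norm(d).round(1),'yaw',np.arctan2(-d[0],d[1]).round(3))
E
```

```text
tray [466.  269.6  36. ] [[368.0, 331.0, 36.0], [569.0, 319.0, 36.0], [362.0, 220.0, 36.0], [565.0, 208.0, 36.0]]
yaw -0.058745667384828774
marker [392.7 335.7  32. ] [383.2 198.3  32. ] [387.9 267.   32. ] 137.8 yaw -0.069
wrench [448.1 343.7  34. ] [446.9 280.2  34. ] [447.5 312.   34. ] 63.5 yaw -0.019
probe [496.6 332.7  30. ] [491. 201.  30.] [493.8 266.8  30. ] 131.8 yaw -0.042
driver [550.8 339.1  32. ] [547.1 246.3  32. ] [549.  292.7  32. ] 92.9 yaw -0.039
```

```bash

python3 -m inch '[[0,0,0,0,0,1,0.47],[0,0,0,0,0,1,0.47],[0,0,0,0,0,1,0.47],[0,0,0,0,0,0.8,0.47],[0,0,0,0,0,0.3,0.47],[0,0,0,0,0,0,0.47]]'
python3 -m inch '[[0,0,0,0,0,0,0.9],[0,0,0,0,0,0,1],[0,0,0,0,0,0,1],[0,0,0,0,0,0,1],[0,0,0,0,0,0,1]]' 30
```

```text
clock: 4.23
eef_pos: [386.9, 264.7, 51.5]
tcp_rot: [-3.138, 0.002, 1.505]
contact_force: [-0.5, -1.0, 0.4]
opening: 0.533
grasp_force: 0.0
clock: 4.65
eef_pos: [389.3, 266.6, 54.1]
tcp_rot: [3.14, -0.001, 1.506]
contact_force: [0.2, -2.2, 7.6]
opening: 0.154
grasp_force: 30.0
```

```bash
python3 - <<'E'
from h import *
for i in range(3):
    f=snap('wrist','w1'); s=r.sense(); print(s['eef_pos'],s['contact_force'],s['opening'],s['grasp_force'])
cv2.imwrite('pics/w1c.png',cv2.resize(f['pixels'][100:340,220:480,::-1],None,fx=2.4,fy=2.4,interpolation=cv2.INTER_CUBIC))
E
```

```text
[389.28556889 266.58065957  54.05183811] [ 0.74040128 -2.02921483  8.58083427] 0.15601990787062908 30.02399459350272
[389.33081974 266.62018522  54.06998335] [ 0.13487915 -1.90589161  7.72801116] 0.15935909439403098 30.02947355635115
[389.31868291 266.61099223  54.06609403] [-0.04653115 -2.27224743  8.04833628] 0.15797498428587567 30.03231737544411
```

View pics/w1c.png

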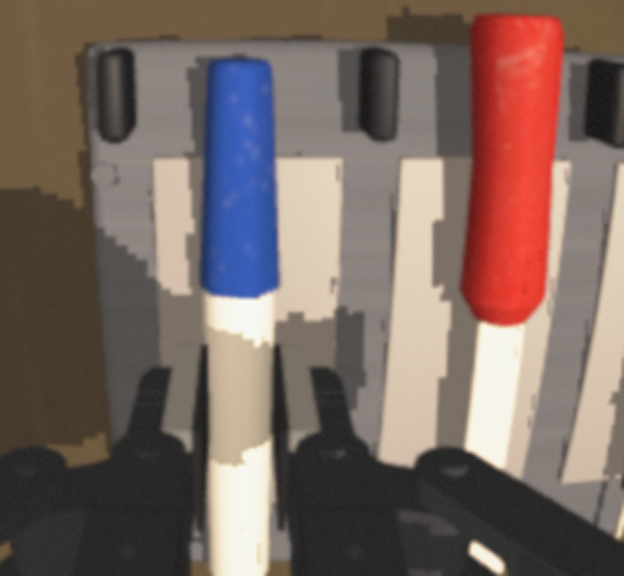

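The marker is held with a gap of about 13 mm, and the wrist reads an 8 N upward force. That suggests the fingers are gripping above its centre, so I'll reopen, go lower and grip again.

```bash

python3 -m inch '[[0,0,0,0,0,0,0.5],[0,0,0,0,0,0,0.47],[0,0,0,0,0,0.1,0.47],[0,0,0,0,0,0,0.47]]'
python3 -m inch '[[0,0,0,0,0,0.1,0.6],[0,0,0,0,0,0,0.7],[0,0,0,0,0,0,0.9],[0,0,0,0,0,0,1],[0,0,0,0,0,0,1],[0,0,0,0,0,0,1],[0,0,0,0,0,0,1]]' 30
```

```text
clock: 5.13
eef_pos: [388.4, 266.2, 50.1]
tcp_rot: [-3.142, 0.0, 1.506]
contact_force: [-0.4, 0.0, 0.2]
opening: 0.529
grasp_force: 0.0
clock: 5.72
eef_pos: [388.5, 266.3, 47.8]
tcp_rot: [3.142, -0.0, 1.507]
contact_force: [0.7, 1.2, -0.5]
opening: 0.165
grasp_force: 29.2
```

```bash

python3 -m inch '[[0,0,0,0,0,-0.5,1],[0,0,0,0,0,-1,1],[0,0,0,0,0,-1,1],[0,0,0,0,0,-1,1],[0,0,0,0,0,-0.9,1],[0,0,0,-0.4,0.45,0,1],[0,0,0,-0.85,0.955,0,1],[0,0,0,-0.85,0.955,0,1]]'
python3 -m inch '[[0,0,0,-0.85,0.955,0,1],[0,0,0,-0.85,0.955,0,1],[0,0,0,-0.85,0.955,0,1],[0,0,0,-0.85,0.955,0,1],[0,0,0,-0.85,0.955,0,1],[0,0,0,-0.85,0.955,0,1],[0,0,0,-0.85,0.955,0,1],[0,0,0,-0.85,0.955,0,1]]'
python3 -m inch '[[0,0,0,-0.45,0.505,0,1],[0,0,0,0,0,0,1],[0,0,0,0,0,0,1]]'
python3 - <<'E'
from h import *
f=snap('wrist','w2'); print(r.sense()['eef_pos'])
E
```

```text
clock: 6.38
eef_pos: [444.5, 210.0, 158.6]
tcp_rot: [3.14, -0.001, 1.509]
contact_force: [-0.3, 1.0, 0.8]
opening: 0.169
grasp_force: 29.3
clock: 7.05
eef_pos: [624.5, 26.8, 157.7]
tcp_rot: [-3.141, -0.0, 1.506]
contact_force: [-0.2, 0.1, 0.7]
opening: 0.162
grasp_force: 29.3
clock: 7.3
eef_pos: [635.6, 15.4, 157.3]
tcp_rot: [-3.141, -0.0, 1.505]
contact_force: [0.4, -0.1, -0.3]
opening: 0.166
grasp_force: 29.3
[634.89332557  16.12968364 157.31313367]
```

View pics/w2.png

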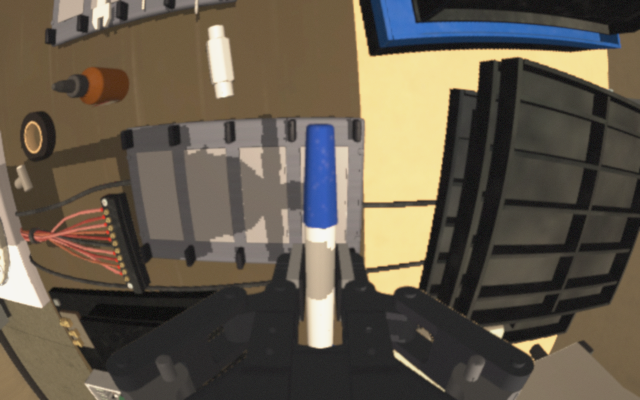

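The marker is held straight above the far lane. The upper dividers are at (127,139), (175,134), (230,131), (293,129) and (356,130), and the lower ones at (146,256), (190,256) and (240,254).

```bash
python3 - <<'E'
from h import *
f=load('w2')
up=[(127,139),(175,134),(230,131),(293,129),(356,130)];lo=[(146,256),(190,256),(240,254)]
W=np.array([fish(f,u,v,36)[:2] for u,v in up+lo]); print(W.round(1).tolist())
M=np.array([(x,58) for x in (-104,-52,0,52,104)]+[(x,-58) for x in (-104,-52,0)],float)
a=M-M.mean(0);b=W-W.mean(0);th=np.arctan2((a[:,0]*b[:,1]-a[:,1]*b[:,0]).sum(),(a*b).sum())
R=np.array([[np.cos(th),-np.sin(th)],[np.sin(th),np.cos(th)]]);t=W.mean(0)-R@M.mean(0)
print('ctr',t,'yaw',th,'res',(W-M@R.T-t).round(1).tolist())
for x in(-78,-26,26,78):print(x,R@[x,0]+t)
E
```

```text
[[465.9, 85.1], [517.1, 82.6], [566.7, 79.3], [617.5, 76.1], [666.5, 72.3], [457.5, -30.9], [508.8, -30.9], [559.5, -29.7]]
ctr [563.56669935  22.36366409] yaw -0.05851468549215043 res [[2.8, -1.3], [2.1, -0.7], [-0.3, -1.0], [-1.3, -1.1], [-4.2, -1.9], [1.2, -1.5], [0.5, 1.6], [-0.7, 5.8]]
-78 [485.70019602  26.92520542]
-26 [537.61119824  23.88417787]
26 [589.52220046  20.84315031]
78 [641.43320268  17.80212276]
```

```bash

python3 -m inch '[[0,0,0,0.04,0.08,1,1],[0,0,0,0,0,1,1],[0,0,0,0,0,1,1],[0,0,0,0,0,0.8,1],[0,0,0,0,0,0.3,1],[0,0,0,0,0,0.2,1],[0,0,0,0,0,0,1]]'
```

```text
clock: 7.93
eef_pos: [637.0, 17.6, 49.9]
tcp_rot: [-3.14, 0.0, 1.507]
contact_force: [-0.2, -0.4, -0.0]
opening: 0.164
grasp_force: 29.3
```

```bash

python3 -m inch '[[0,0,0,0,0,0.06,1],[0,0,0,0,0,0,1],[0,0,0,0,0,0,0.7],[0,0,0,0,0,0,0.55],[0,0,0,0,0,0,0.47],[0,0,0,0,0,0,0.47]]'
python3 -m inch '[[0,0,0,0,0,-0.5,0.47],[0,0,0,0,0,-1,0.47],[0,0,0,0,0,-1,0.47],[0,0,0,0,0,-1,0.47],[0,0,0,0,0,-1,0.47],[0,0,0,0,0,0,0.47]]'
python3 - <<'E'
from h import *
f=snap('top','top1')
cv2.imwrite('pics/c1.png',cv2.resize(f['pixels'][120:255,335:430,::-1],None,fx=4,fy=4,interpolation=cv2.INTER_CUBIC))
s=r.sense();print(s['eef_pos'],s['contact_force'])
snap('wrist','w3')
E
```

```text
clock: 8.43
eef_pos: [637.8, 16.9, 49.2]
tcp_rot: [3.141, -0.0, 1.506]
contact_force: [0.0, 0.7, 0.2]
opening: 0.531
grasp_force: 0.0
clock: 8.93
eef_pos: [640.6, 17.0, 167.6]
tcp_rot: [3.133, -0.001, 1.506]
contact_force: [1.5, -0.2, 1.1]
opening: 0.528
grasp_force: 0.0
[639.61171661  16.98793599 165.26466768] [ 1.23274348  0.0279393  -0.17227854]
```

View pics/w3.png

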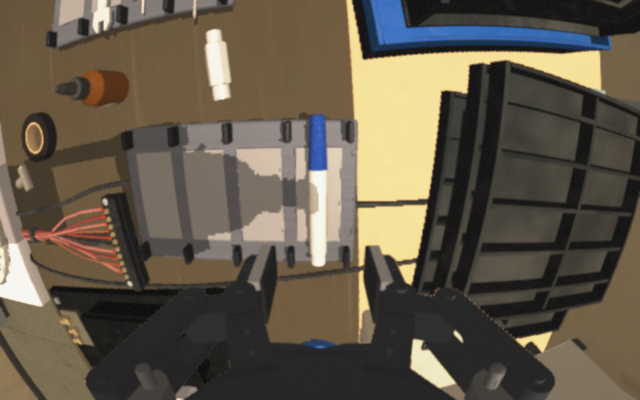

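The marker lies centred in the far lane, at column 318 with the dividers at 287 and 350. Next is the wrench.

```bash

python3 -m inch '[[0,0,0,0.5,-0.38,0,0.47],[0,0,0,0.975,-0.76,0,0.47],[0,0,0,0.975,-0.76,0,0.47],[0,0,0,0.975,-0.76,0,0.47],[0,0,0,0.975,-0.76,0,0.47],[0,0,0,0.975,-0.76,0,0.47],[0,0,0,0.975,-0.76,0,0.47],[0,0,0,0.975,-0.76,0,0.47]]'
python3 -m inch '[[0,0,0,0.975,-0.76,0,0.47],[0,0,0,0.975,-0.76,0,0.47],[0,0,0,0.975,-0.76,0,0.47],[0,0,0,0.5,-0.38,0.4,0.47],[0,0,0,0,0,0,0.47],[0,0,0,0,0,0,0.47]]'
python3 - <<'E'
from h import *
s=r.sense();print(s['eef_pos'],s['contact_force'])
f=snap('wrist','w4');s=r.sense();print(s['eef_pos'],s['tcp_rot'])
E
```

```text
clock: 9.7
eef_pos: [504.6, 210.0, 160.1]
tcp_rot: [-3.139, 0.001, 1.506]
contact_force: [0.8, 0.0, -0.3]
opening: 0.529
grasp_force: 0.0
clock: 10.2
eef_pos: [444.4, 298.7, 150.0]
tcp_rot: [-3.139, 0.002, 1.509]
contact_force: [-0.8, 0.6, 0.4]
opening: 0.528
grasp_force: 0.0
[444.36361028 298.68288799 149.97999576] [-0.7822739   0.58971549  0.37892989]
[445.31880731 298.29083168 150.48024192] [-3.13998805e+00  1.42352375e-03  1.50767190e+00]
```

View pics/w4.png

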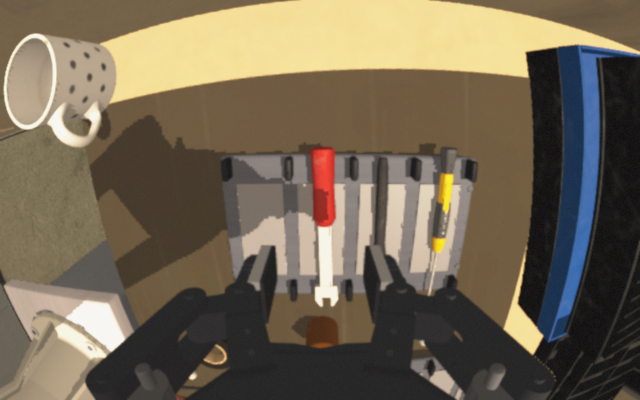

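The wrench handle runs from (323,150) to (325,225), between the fingers at columns 262 and 380. I'll descend with a 1.5 mm +x correction.

```bash

python3 -m inch '[[0,0,0,0.02,0.06,1,0.47],[0,0,0,0,0,1,0.47],[0,0,0,0,0,1,0.47],[0,0,0,0,0,0.8,0.47],[0,0,0,0,0,0.25,0.47],[0,0,0,0,0,0,0.47],[0,0,0,0,0,0,0.47]]'
python3 -m inch '[[0,0,0,0,0,0,0.6],[0,0,0,0,0,0,0.75],[0,0,0,0,0,0,0.9],[0,0,0,0,0,0,1],[0,0,0,0,0,0,1],[0,0,0,0,0,0,1]]' 45
```

```text
clock: 10.83
eef_pos: [448.3, 298.5, 50.4]
tcp_rot: [-3.141, 0.0, 1.506]
contact_force: [0.7, 0.7, 1.1]
opening: 0.53
grasp_force: 0.0
clock: 11.33
eef_pos: [448.7, 299.4, 51.5]
tcp_rot: [3.14, -0.001, 1.507]
contact_force: [-0.2, -1.2, 5.3]
opening: 0.207
grasp_force: 44.2
```

```bash

python3 -m inch '[[0,0,0,0,0,0,0.6],[0,0,0,0,0,0,0.6],[0,0,0,0,0,0.12,0.6],[0,0,0,0,0,0,0.7],[0,0,0,0,0,0,0.9],[0,0,0,0,0,0,1],[0,0,0,0,0,0,1],[0,0,0,0,0,0,1]]' 45
```

```text
clock: 12.0
eef_pos: [447.8, 299.0, 47.0]
tcp_rot: [-3.142, -0.0, 1.506]
contact_force: [-0.4, -0.7, 1.3]
opening: 0.213
grasp_force: 44.1
```

```bash

python3 -m inch '[[0,0,0,0,0,-0.5,1],[0,0,0,0,0,-1,1],[0,0,0,0,0,-1,1],[0,0,0,0,0,-1,1],[0,0,0,0,0,-0.8,1],[0,0,0,-0.4,0.26,0,1],[0,0,0,-0.88,0.575,0,1],[0,0,0,-0.88,0.575,0,1]]'
python3 -m inch '[[0,0,0,-0.88,0.575,0,1],[0,0,0,-0.88,0.575,0,1],[0,0,0,-0.88,0.575,0,1],[0,0,0,-0.88,0.575,0,1],[0,0,0,-0.88,0.575,0,1],[0,0,0,-0.88,0.575,0,1],[0,0,0,-0.88,0.575,0,1],[0,0,0,-0.88,0.575,0,1]]'
python3 -m inch '[[0,0,0,-0.4,0.26,0,1],[0,0,0,0,0,0,1],[0,0,0,0,0,0,1],[0,0,0,0,0,0,1]]'
python3 - <<'E'
from h import *
f=snap('wrist','w5');s=r.sense();print(s['eef_pos'],s['tcp_rot'])
E
```

```text
clock: 12.67
eef_pos: [479.5, 242.2, 154.1]
tcp_rot: [3.142, 0.0, 1.509]
contact_force: [0.3, 1.4, -1.6]
opening: 0.21
grasp_force: 44.1
clock: 13.33
eef_pos: [582.9, 57.9, 153.2]
tcp_rot: [-3.14, 0.0, 1.506]
contact_force: [0.6, -0.1, -1.5]
opening: 0.211
grasp_force: 44.1
clock: 13.67
eef_pos: [588.0, 49.9, 153.9]
tcp_rot: [-3.14, -0.0, 1.506]
contact_force: [0.3, 0.5, -0.7]
opening: 0.209
grasp_force: 44.1
[587.97242543  50.19761765 154.05437169] [-3.14037173e+00 -8.95361069e-05  1.50711889e+00]
```

View pics/w5.png

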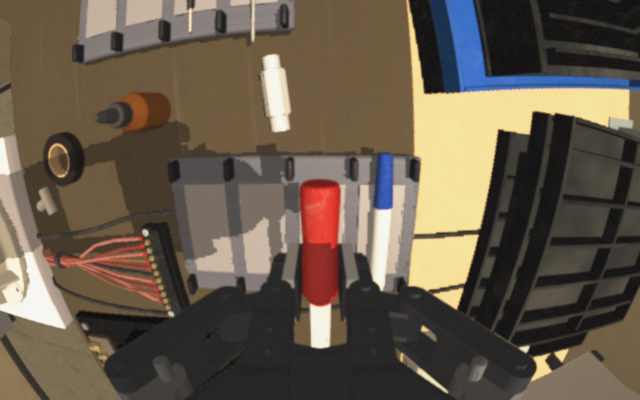

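```bash

python3 -m inch '[[0,0,0,0,0,1,1],[0,0,0,0,0,1,1],[0,0,0,0,0,1,1],[0,0,0,0,0,0.8,1],[0,0,0,0,0,0.25,1],[0,0,0,0,0,0.15,1],[0,0,0,0,0,0,1],[0,0,0,0,0,0,1]]'
```

```text
clock: 14.38
eef_pos: [589.5, 49.8, 50.6]
tcp_rot: [3.14, -0.0, 1.507]
contact_force: [0.2, 0.8, -0.7]
opening: 0.208
grasp_force: 44.2
```

```bash

python3 -m inch '[[0,0,0,0,-0.05,0.09,1],[0,0,0,0,0,0,1],[0,0,0,0,0,0,1]]'
python3 -m inch '[[0,0,0,0,0,0,0.7],[0,0,0,0,0,0,0.6],[0,0,0,0,0,0,0.55],[0,0,0,0,0,0,0.55],[0,0,0,0,0,-0.5,0.5],[0,0,0,0,0,-1,0.47],[0,0,0,0,0,-1,0.47],[0,0,0,0,0,-1,0.47]]'
python3 -m inch '[[0,0,0,0,0,-0.8,0.47],[0,0,0,0.5,-0.24,0,0.47],[0,0,0,0.975,-0.484,0,0.47],[0,0,0,0.975,-0.484,0,0.47],[0,0,0,0.975,-0.484,0,0.47],[0,0,0,0.975,-0.484,0,0.47],[0,0,0,0.975,-0.484,0,0.47],[0,0,0,0.975,-0.484,0,0.47]]'
python3 -m inch '[[0,0,0,0.975,-0.484,0,0.47],[0,0,0,0.975,-0.484,0,0.47],[0,0,0,0.475,-0.24,0,0.47],[0,0,0,0,0,0,0.47],[0,0,0,0,0,0,0.47],[0,0,0,0,0,0,0.47]]'
python3 - <<'E'
from h import *
f=snap('wrist','w6');s=r.sense();print(s['eef_pos'],s['tcp_rot'])
E
```

```text
clock: 14.63
eef_pos: [587.8, 49.5, 48.0]
tcp_rot: [3.141, -0.0, 1.506]
contact_force: [0.1, -1.0, -1.9]
opening: 0.21
grasp_force: 44.2
clock: 15.3
eef_pos: [587.4, 49.5, 136.5]
tcp_rot: [-3.141, 0.0, 1.506]
contact_force: [0.6, 0.1, -0.5]
opening: 0.525
grasp_force: 0.0
clock: 15.97
eef_pos: [518.3, 214.3, 155.1]
tcp_rot: [-3.141, -0.0, 1.506]
contact_force: [0.1, 0.3, 0.5]
opening: 0.533
grasp_force: 0.0
clock: 16.47
eef_pos: [493.2, 274.8, 154.8]
tcp_rot: [-3.142, 0.0, 1.507]
contact_force: [0.5, 0.2, -0.2]
opening: 0.528
grasp_force: 0.0
[493.41313037 274.50013501 154.8025487 ] [3.14157529e+00 3.50150224e-04 1.50587786e+00]
```

View pics/w6.png

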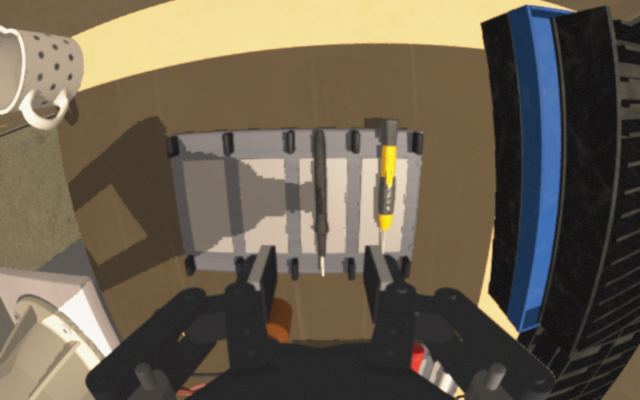

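The probe runs from (320,130) to (323,275), centred between the fingers. Descending to grip it.

```bash

python3 -m inch '[[0,0,0,0.04,0,1,0.47],[0,0,0,0,0,1,0.47],[0,0,0,0,0,1,0.47],[0,0,0,0,0,0.8,0.47],[0,0,0,0,0,0.3,0.47],[0,0,0,0,0,0.15,0.55],[0,0,0,0,0,0,0.6],[0,0,0,0,0,0,0.6]]'
python3 -m inch '[[0,0,0,0,0,0,0.7],[0,0,0,0,0,0,0.8],[0,0,0,0,0,0,0.9],[0,0,0,0,0,0,1],[0,0,0,0,0,0,1],[0,0,0,0,0,0,1]]' 30
```

```text
clock: 17.18
eef_pos: [493.9, 276.4, 49.4]
tcp_rot: [3.141, -0.001, 1.506]
contact_force: [0.1, 0.1, 1.1]
opening: 0.4
grasp_force: 0.0
clock: 17.68
eef_pos: [493.9, 276.8, 49.7]
tcp_rot: [3.14, -0.001, 1.507]
contact_force: [-1.2, -0.8, 6.5]
opening: 0.136
grasp_force: 29.9
```

```bash

python3 -m inch '[[0,0,0,0,0,0,0.6],[0,0,0,0,0,0,0.6],[0,0,0,0,0,0.1,0.6],[0,0,0,0,0,0,0.7],[0,0,0,0,0,0,0.8],[0,0,0,0,0,0,1],[0,0,0,0,0,0,1],[0,0,0,0,0,0,1]]' 30
```

```text
clock: 18.35
eef_pos: [493.5, 276.7, 46.5]
tcp_rot: [3.141, -0.0, 1.507]
contact_force: [-1.2, -0.4, 6.7]
opening: 0.139
grasp_force: 31.5
```

```bash

python3 -m inch '[[0,0,0,0,0,-0.5,1],[0,0,0,0,0,-1,1],[0,0,0,0,0,-1,1],[0,0,0,0,0,-1,1],[0,0,0,0,0,-0.8,1],[0,0,0,-0.5,0.12,0,1],[0,0,0,-0.96,0.228,0,1],[0,0,0,-0.96,0.228,0,1]]'
python3 -m inch '[[0,0,0,-0.96,0.228,0,1],[0,0,0,-0.96,0.228,0,1],[0,0,0,-0.96,0.228,0,1],[0,0,0,-0.96,0.228,0,1],[0,0,0,-0.96,0.228,0,1],[0,0,0,-0.96,0.228,0,1],[0,0,0,-0.96,0.228,0,1],[0,0,0,-0.46,0.11,0,1]]'
python3 -m inch '[[0,0,0,0,0,0,1],[0,0,0,0,0,0,1],[0,0,0,0,0,0,1]]'
python3 - <<'E'
from h import *
f=snap('wrist','w7');s=r.sense();print(s['eef_pos'],s['tcp_rot'])
E
```

```text
clock: 19.02
eef_pos: [503.5, 214.5, 153.9]
tcp_rot: [3.141, -0.0, 1.508]
contact_force: [0.1, -0.4, -0.7]
opening: 0.131
grasp_force: 29.4
clock: 19.68
eef_pos: [534.3, 30.5, 153.3]
tcp_rot: [-3.141, 0.001, 1.505]
contact_force: [-0.1, -0.1, -0.4]
opening: 0.132
grasp_force: 29.4
clock: 19.93
eef_pos: [534.3, 33.8, 153.4]
tcp_rot: [-3.141, -0.0, 1.506]
contact_force: [-0.7, -0.2, 0.2]
opening: 0.136
grasp_force: 29.4
[534.3670727   34.01173936 153.41331435] [-3.14115032e+00 -2.22833417e-04  1.50703792e+00]
```

View pics/w7.png

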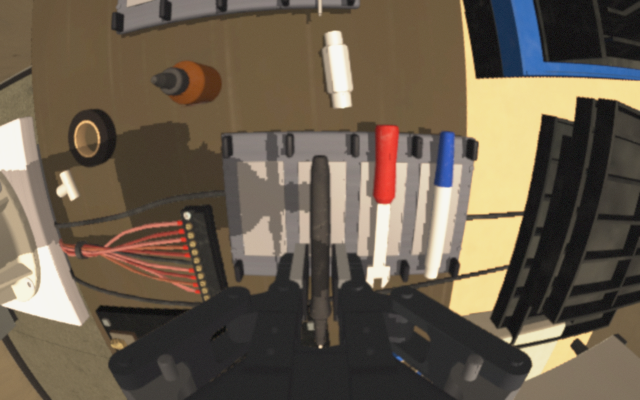

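The probe (column 320) sits over its lane, midway between the dividers at 290 and 354. The wrench (386, between 354 and 417) and the marker both lie centred.

```bash

python3 -m inch '[[0,0,0,0,0,1,1],[0,0,0,0,0,1,1],[0,0,0,0,0,1,1],[0,0,0,0,0,0.8,1],[0,0,0,0,0,0.25,1],[0,0,0,0,0,0.15,1],[0,0,0,0,0,0,1],[0,0,0,0,0,0,1]]'
```

```text
clock: 20.65
eef_pos: [535.3, 33.6, 49.4]
tcp_rot: [3.14, -0.0, 1.507]
contact_force: [0.2, 0.7, 0.3]
opening: 0.138
grasp_force: 29.4
```

```bash

python3 -m inch '[[0,0,0,0,0,0.08,1],[0,0,0,0,0,0,1],[0,0,0,0,0,0,1]]'
python3 -m inch '[[0,0,0,0,0,0,0.8],[0,0,0,0,0,0,0.65],[0,0,0,0,0,0,0.55],[0,0,0,0,0,0,0.55],[0,0,0,0,0,-0.5,0.5],[0,0,0,0,0,-1,0.47],[0,0,0,0,0,-1,0.47],[0,0,0,0,0,-1,0.47]]'
python3 -m inch '[[0,0,0,0,0,-0.8,0.47],[0,0,0,0.5,0,0,0.47],[0,0,0,0.98,-0.01,0,0.47],[0,0,0,0.98,-0.01,0,0.47],[0,0,0,0.98,-0.01,0,0.47],[0,0,0,0.98,-0.01,0,0.47],[0,0,0,0.98,-0.01,0,0.47],[0,0,0,0.98,-0.01,0,0.47]]'
python3 -m inch '[[0,0,0,0.98,-0.01,0,0.47],[0,0,0,0.98,-0.01,0,0.47],[0,0,0,0.98,-0.01,0,0.47],[0,0,0,0.98,0,0,0.47],[0,0,0,0,0,0,0.47],[0,0,0,0,0,0,0.47],[0,0,0,0,0,0,0.47]]'
python3 - <<'E'
from h import *
f=snap('wrist','w8');s=r.sense();print(s['eef_pos'],s['tcp_rot'])
E
```

```text
clock: 20.9
eef_pos: [535.1, 33.3, 47.2]
tcp_rot: [3.14, -0.0, 1.506]
contact_force: [0.4, 1.1, 0.1]
opening: 0.136
grasp_force: 29.4
clock: 21.57
eef_pos: [534.3, 33.2, 134.7]
tcp_rot: [-3.141, 0.0, 1.506]
contact_force: [0.7, 0.2, 0.7]
opening: 0.536
grasp_force: 0.0
clock: 22.23
eef_pos: [542.9, 194.0, 153.2]
tcp_rot: [-3.141, 0.0, 1.507]
contact_force: [0.4, 0.0, 0.2]
opening: 0.534
grasp_force: 0.0
clock: 22.82
eef_pos: [548.3, 290.0, 153.2]
tcp_rot: [-3.14, 0.001, 1.507]
contact_force: [0.5, -0.5, 0.0]
opening: 0.534
grasp_force: 0.0
[548.43628857 289.58659281 153.38031769] [-3.14051187e+00  8.98590847e-04  1.50633654e+00]
```

View pics/w8.png

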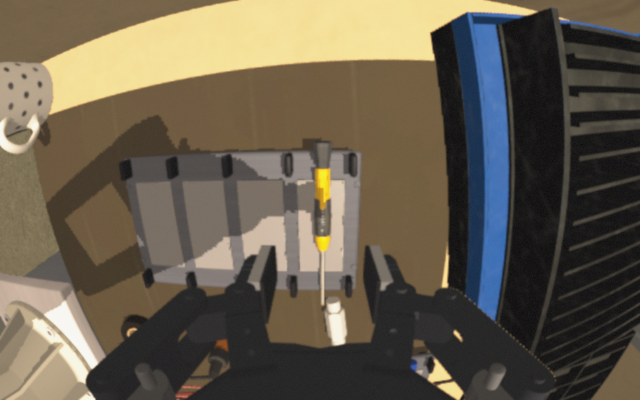

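The driver handle is at column 322, centred between the fingers. The attenuator is just beyond the blade tip, so I'll lift straight up.

```bash

python3 -m inch '[[0,0,0,0.05,0.02,1,0.47],[0,0,0,0,0,1,0.47],[0,0,0,0,0,1,0.47],[0,0,0,0,0,0.8,0.47],[0,0,0,0,0,0.3,0.47],[0,0,0,0,0,0.2,0.55],[0,0,0,0,0,0,0.6],[0,0,0,0,0,0,0.6]]'
python3 -m inch '[[0,0,0,0,0,0,0.7],[0,0,0,0,0,0,0.8],[0,0,0,0,0,0,0.9],[0,0,0,0,0,0,1],[0,0,0,0,0,0,1],[0,0,0,0,0,0,1]]' 30
```

```text
clock: 23.53
eef_pos: [550.2, 291.5, 47.5]
tcp_rot: [3.141, -0.001, 1.506]
contact_force: [0.4, -0.2, -0.2]
opening: 0.4
grasp_force: 0.0
clock: 24.03
eef_pos: [550.2, 291.9, 47.8]
tcp_rot: [3.14, -0.001, 1.507]
contact_force: [-0.4, -1.5, 7.8]
opening: 0.166
grasp_force: 30.8
```

```bash

python3 -m inch '[[0,0,0,0,0,-0.5,1],[0,0,0,0,0,-1,1],[0,0,0,0,0,-1,1],[0,0,0,0,0,-1,1],[0,0,0,0,0,-0.8,1],[0,0,0,0,0,0,1]]'
python3 -m inch '[[0,0,0,-0.5,-0.1,0,1],[0,0,0,-0.955,-0.203,0,1],[0,0,0,-0.955,-0.203,0,1],[0,0,0,-0.955,-0.203,0,1],[0,0,0,-0.955,-0.203,0,1],[0,0,0,-0.955,-0.203,0,1],[0,0,0,-0.955,-0.203,0,1],[0,0,0,-0.955,-0.203,0,1]]'
python3 -m inch '[[0,0,0,-0.955,-0.203,0,1],[0,0,0,-0.955,-0.203,0,1],[0,0,0,-0.455,-0.1,0,1],[0,0,0,0,0,0,1],[0,0,0,0,0,0,1],[0,0,0,0,0,0,1]]'
python3 - <<'E'
from h import *
f=snap('wrist','w9');s=r.sense();print(s['eef_pos'],s['tcp_rot'])
E
```

```text
clock: 24.53
eef_pos: [551.8, 292.8, 159.5]
tcp_rot: [3.135, -0.004, 1.507]
contact_force: [0.5, 1.0, -0.1]
opening: 0.166
grasp_force: 29.9
clock: 25.2
eef_pos: [498.3, 113.0, 153.2]
tcp_rot: [-3.14, 0.001, 1.507]
contact_force: [-0.0, -0.3, -0.2]
opening: 0.167
grasp_force: 29.9
clock: 25.7
eef_pos: [483.9, 57.1, 153.9]
tcp_rot: [3.142, -0.0, 1.506]
contact_force: [-0.0, -0.4, -0.6]
opening: 0.165
grasp_force: 29.9
[483.99890034  57.32426963 153.97462482] [ 3.14140188e+00 -2.73024392e-04  1.50699439e+00]
```

View pics/w9.png

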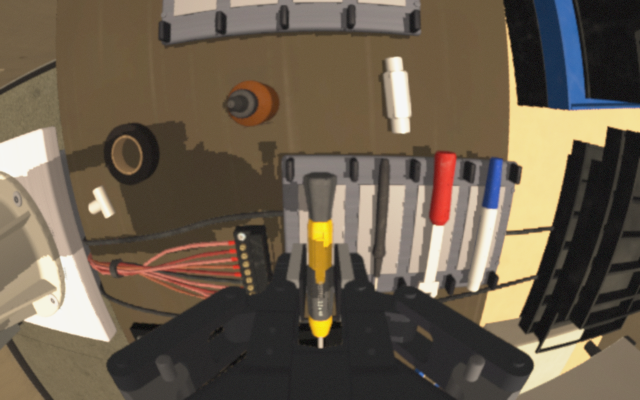

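The driver (column 320) is over the nearest lane, between the dividers at 291 and 354. Before I lower it, I'll check the black connector for clearance.

```bash
python3 - <<'E'
from h import *
f=load('top0')
for u in (382,395,410,428): print([px2w(f,u,v).round().tolist() for v in (244,247,250,256)])
E
python3 -m inch '[[0,0,0,0,0.03,1,1],[0,0,0,0,0,1,1],[0,0,0,0,0,1,1],[0,0,0,0,0,0.8,1],[0,0,0,0,0,0.25,1],[0,0,0,0,0,0.1,1],[0,0,0,0,0,0,1],[0,0,0,0,0,0,1]]'
```

```text
[[434.0, 19.0, 5.0], [429.0, 23.0, 30.0], [423.0, 22.0, 27.0], [410.0, 22.0, 22.0]]
[[434.0, -9.0, 2.0], [429.0, -4.0, 28.0], [423.0, -3.0, 30.0], [411.0, -4.0, 25.0]]
[[433.0, -40.0, 3.0], [429.0, -34.0, 31.0], [423.0, -33.0, 31.0], [410.0, -36.0, 20.0]]
[[433.0, -77.0, 4.0], [429.0, -70.0, 29.0], [423.0, -71.0, 29.0], [410.0, -73.0, 19.0]]
clock: 26.42
eef_pos: [485.2, 56.9, 51.1]
tcp_rot: [3.14, -0.0, 1.507]
contact_force: [0.6, -0.1, -0.2]
opening: 0.166
grasp_force: 29.9
```

Clear by a wide margin. I'll lower the last 3 mm, release and retreat.

```bash

python3 -m inch '[[0,0,0,0,-0.01,0.12,1],[0,0,0,0,0,0,1],[0,0,0,0,0,0,1]]'
python3 -m inch '[[0,0,0,0,0,0,0.8],[0,0,0,0,0,0,0.65],[0,0,0,0,0,0,0.55],[0,0,0,0,0,0,0.55],[0,0,0,0,0,-0.5,0.5],[0,0,0,0,0,-1,0.47],[0,0,0,0,0,-1,0.47],[0,0,0,0,0,-1,0.47]]'
python3 -m inch '[[0,0,0,0,-1,-1,0.47],[0,0,0,0,-1,-1,0.47],[0,0,0,0,-1,-0.5,0.47],[0,0,0,0,-1,0,0.47],[0,0,0,0,-1,0,0.47],[0,0,0,0,0,0,0.47],[0,0,0,0,0,0,0.47],[0,0,0,0,0,0,0.47]]'
python3 - <<'E'
from h import *
f=snap('top','top2');s=r.sense();print(s['eef_pos'],s['contact_force'])
cv2.imwrite('pics/c2.png',cv2.resize(f['pixels'][120:290,215:425,::-1],None,fx=3.5,fy=3.5,interpolation=cv2.INTER_CUBIC))
E
```

```text
clock: 26.67
eef_pos: [484.5, 56.6, 47.9]
tcp_rot: [3.141, -0.0, 1.506]
contact_force: [0.4, -0.7, 0.7]
opening: 0.165
grasp_force: 29.9
clock: 27.33
eef_pos: [483.7, 56.5, 135.5]
tcp_rot: [-3.141, 0.0, 1.506]
contact_force: [0.7, 0.2, 0.8]
opening: 0.528
grasp_force: 0.0
clock: 28.0
eef_pos: [360.3, 64.7, 197.6]
tcp_rot: [3.14, -0.0, 1.507]
contact_force: [-0.1, -0.6, -0.7]
opening: 0.532
grasp_force: 0.0
[360.50540941  64.63468264 197.5299932 ] [ 0.55477782 -0.02602366 -0.63651526]
```

View pics/c2.png

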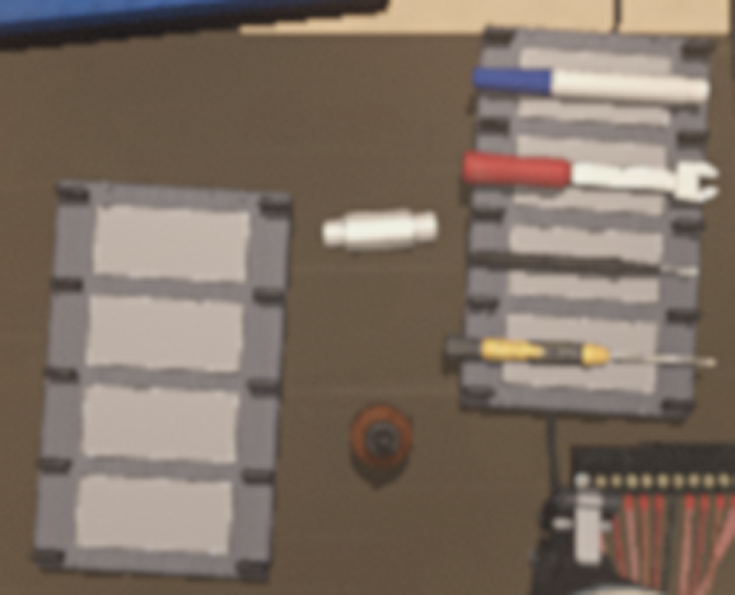

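The top view shows marker, wrench, probe and driver from far to near, each centred in its lane. The bottle and the cylinder part haven't moved, and the gripper is clear of everything.

```bash
python3 -c "
from rig import r
print(r.sign_off())"
```

```text
the job is handed in; nothing more can be done
None
```

I moved all four tools to the empty tray in reverse order (from the far lane: marker, wrench, probe, driver), each flat and centred in its lane, left the bottle and cylinder part where they were, and handed the job in at about 28 s.

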